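# Refill the scent canister and hold its lid at half-turn

### The job

Tip the four beads out of the orange tumbler into the blue canister and stand the empty tumbler upright on the shelf again, clear of the canister. Then set the bayonet lid fully down into the canister's mouth with its bar in line with the yellow tabs, and turn it clockwise until the bar points at the green half-way tabs, never on to the click of the lock at the red ones. Finish while still gripping the lid there, so that its seal can be checked before it is locked, and leave the other things on the shelf alone.

Things in the scene. Friction and masses are not known exactly. Their poses are not given: they have to be found in the camera images.
- canister: Blue round canister, fixed to the shelf, 112 mm across, 70 mm tall, open at the top, inner floor 5 mm up. Origin: centre of its underside, z up. Yellow tabs outside its rim, on its +x and -x axis, mark where the lid's lugs go in; red tabs on -y and +y mark the lock, a quarter turn clockwise (from above) from yellow. The tabs reach 66 mm from the axis.
- canister_mouth (a point): Centre of the canister's bayonet mouth, at rim height (70 mm). A steel lip 5 mm thick leaves a round opening 87 mm across, with a 25 mm wide gap at each yellow tab. Lugs drop through the gaps and turn clockwise under the lip, freely at first; from about 60 degrees one pushes a sprung ball, which clicks behind it near 85; stop at 90. A back stop blocks turning anticlockwise.
- half_mark: The half-way mark of the canister: two green tabs on the outside of its rim. Origin: on the canister's axis, at rim height (70 mm). Its x axis points along the line through the two green tabs, 45 degrees clockwise (from above) of the canister's x axis, half-way between yellow and red.
- lid_bar (a point): Centre of the black grip bar on the loose steel bayonet lid (about 160 g). Bar: 64 mm long (along the x axis), 16 mm thick (y), 34 mm tall. The top of the flange under it is 17 mm below this point, the plug's underside 36 mm below. z up. With the lid fully down in the canister this point is 22 mm above the canister's rim, 92 mm above its underside.
- lid: The same lid. Origin: centre of its plug's underside, z up, x along the bar. Plug 82 mm across, 14 mm deep; on it a flange 106 mm across, 5 mm thick, that comes to rest on the canister's rim. Two lugs 14 mm wide, 6 mm tall, at the plug's bottom edge reach 48.5 mm from the axis at +x and -x (in line with the bar's ends, red lines). Half a turn round it is the same. It starts upright on the shelf.
- tumbler_mid (a point): Centre (half-way up) of the loose orange tumbler: a round open cup 85 mm tall, 58 mm across at the foot, 66 mm at the rim (62 mm at this height), walls 3 mm, floor 5 mm, about 90 g. z points to its mouth. It starts upright on the shelf with the four beads in it.
- bead0_center (a point): Centre of one of four terracotta-coloured ceramic scent beads: hard balls 20 mm across, about 10 g. They roll freely. At the start in the bottom of the tumbler in one layer.
- bead1_center (a point): Centre of one of four terracotta-coloured ceramic scent beads: hard balls 20 mm across, about 10 g. They roll freely. At the start in the bottom of the tumbler in one layer.
- bead2_center (a point): Centre of one of four terracotta-coloured ceramic scent beads: hard balls 20 mm across, about 10 g. They roll freely. At the start in the bottom of the tumbler in one layer.
- bead3_center (a point): Centre of one of four terracotta-coloured ceramic scent beads: hard balls 20 mm across, about 10 g. They roll freely. At the start in the bottom of the tumbler in one layer.
- router: Bystander, loose, to be left alone: white router 110 x 150 x 28 mm, lying flat. Origin: centre of its underside.
- soap_dish: Bystander, loose, to be left alone: stainless steel soap dish 85 x 125 x 22 mm with a yellow soap in it. Origin: centre of its underside.
- latch_box: Bystander, loose, to be left alone: white plastic box 104 x 154 x 62 mm with a grey snap latch. Origin: centre of its underside.
- bell: Bystander, loose, to be left alone: white hourglass-shaped ceramic bell, 52 mm across, 66 mm tall. Origin: centre of its underside.
- peg: Bystander, loose, to be left alone: blue plastic clothes peg lying flat, 75 x 10 x 12 mm, long along its x axis. Origin: centre of its underside.
Not all that is in view belongs to the job. Of the things shaped like the part that bears tumbler_mid, the orange one is meant.

How it is judged:
On the way, in this order (a step that is already met when the one before it is completed fails the run):
1. all four beads lie in the canister (horizontal distance between each of bead0_center, bead1_center, bead2_center, bead3_center and canister below 0.045 m and height (world z) of each of bead0_center, bead1_center, bead2_center, bead3_center below 0.04 m), for 0.2 s.
2. the tumbler stands upright on the shelf, let go (angle between tumbler_mid's own z axis and vertical below 0.1 rad and height (world z) of tumbler_mid between 0.038 and 0.047 m and horizontal distance between tumbler_mid and canister above 0.085 m and contact force between tumbler and the fingers below 0.1 N), for 0.2 s.
3. the lid sits fully down in the mouth, bar in line with the yellow tabs (within 14 degrees) (horizontal distance between lid_bar and canister below 0.005 m and z of lid_bar in the frame of canister between 0.088 and 0.0955 m and angle between lid_bar's own z axis and vertical below 0.06 rad and angle between the x axis of lid_bar and the x axis of canister, either way round below 0.25 rad), for 0.1 s.
At the end, for the whole second after the job is handed in: All four beads are in the canister; the tumbler stands upright on the shelf (within 6 degrees), let go; the lid is fully down in the mouth (3.5 mm in height, 5 mm off axis), its bar within 10 degrees of the green half-way tabs, and the fingers still grip it (over 3 N) (all of step 1 and all of step 2 and horizontal distance between lid_bar and canister below 0.005 m and z of lid_bar in the frame of canister between 0.088 and 0.0955 m and angle between lid_bar's own z axis and vertical below 0.06 rad and angle between the x axis of lid_bar and the x axis of half_mark, either way round below 0.17 rad and contact force between lid and the fingers above 3 N); the arm keeps its last pose, push and grip.
It fails at once if the lid is turned on into the lock (within 8.5 degrees of the red tabs) (horizontal distance between lid_bar and canister below 0.005 m and z of lid_bar in the frame of canister below 0.0955 m and angle between the x axis of lid_bar and the y axis of canister, either way round below 0.15 rad).
It fails at once if a bystander is pushed more than 20 mm or tipped over (distance of any of router, soap_dish, latch_box, bell, peg from where it was at the start of the episode above 0.02 m or angle between any of router, soap_dish, latch_box, bell, peg's own z axis and vertical above 0.4 rad).
It also fails if it takes over 61 s, if anything falls off the work surface, if the arm or the gripper's body presses on something with over 40 N, if the wrist force passes 120 N, or if a joint passes its speed limit or range.

### The arm

A 6-joint arm with a two-finger parallel gripper is mounted at the origin on the work surface. World frame = base frame: x ahead of the robot, y to its left, z up, the work surface at z = 0. Lengths are in m, angles in rad, forces in N, time in s.
With the tool pointing down it reaches from about 0.25 to 0.85 m from the base axis. Payload 12.5 kg.
Tool frame: the origin (TCP) lies at the very end of the fingers, on their centre line; the grasp point (between the pads) lies grasp_offset behind it (grasp_offset is the distance from the TCP to the grasp point, in m); z points along the fingers, y is the line along which they close (so a half turn about z gives the same grasp; the last joint's range is limited). The gripper opens to 93 mm and grips with 3 to 60 N. Pads are 15 mm wide; open, the fingers measure 128 mm over their backs; the gripper's body (75 mm by 188 mm) begins 65 mm behind the grasp point.
Start: joints at [-1.327, 0.351, 1.652, -0, 1.139, -0.085], TCP at [0.178, -0.521, 0.219] pointing down, gripper open.
Joint ranges: [-2.75, 2.75], [-0.79, 2.1], [0.01, 2.65], [-1.57, 4.71], [0.07, 3.14], [-2.87, 2.87]. Speed limits (rad/s): [2.22, 2.22, 2.79, 3.14, 3.14, 3.14].

### API

Orientations are given as a unit quaternion [x, y, z, w].
In Python, from station import get_state, get_image, finish_job, silhouettes, spot_point, grasp_offset gives the robot as it stands.
- The arm moves only by the tool play_rows, never from a script. Its arguments are lists of equal length, an entry for each row: "rot": the turn, a rotation vector about the tool's x, y, z in degrees, a list of three; "offset": the shift along the tool's x, y, z in units of 30 mm (1.0 is 30 mm), a list of three; "claw": the closure, from -1 (fully open) to 1 (shut). In form: {"rot": [[wx, wy, wz], ...], "offset": [[x, y, z], ...], "claw": [claw, ...]}. A call has 1 to 12 rows; each row is the pose to reach, as a shift and turn from the pose commanded when the call began, along the tool's axes at that moment; what a row does not reach only later rows make up. A row lasts 1/10 s, in which the tool goes at most 50 mm and 8.59 degrees, less where a joint would pass 70% of its speed; a pose out of reach is approached as far as the arm can. A call with a gripper value outside its range is refused whole. The fingers move at their own pace and stop on an object; the grip force is fixed at half the most. Time passes only in rows, so rows that repeat a pose let the fingers close. It gives the time, the measured TCP pose, the force, the opening and the grip force at its end, in the units of the state.
- get_state(): the state, without advancing time (a new reading comes with each control period).
- get_image(name): name is "side" or "top" or "wrist"; returns a dict with "img" (480x640x3 uint8, red, green, blue), "intrinsics" (3x3 intrinsics, pixels), "k1" (the pictures are not rectified: a ray, as slopes to the right and down, at radius r is drawn at 1 + k1 r^2 times it, then the intrinsics apply), "rvec" (rotation vector, rad) and "tvec" (3), from world to camera coordinates, as OpenCV has them. Camera axes: x right, y down, z forward; pixel columns grow to the right and rows downward; lengths in m; the calibration is good to about 2 mm. A picture is of the moment at which its call begins. There is no depth.
- finish_job(): hands the job in; it is judged then, once.
Trained networks look in a picture, given as the dict that the camera call returned (one of the last four; its "shot" number tells which), for a name from the list of things; names that differ only in an ending like _2 or _b are one class to them, and where a whole thing is asked for, a point or a joint stands for the part that bears it (a point fixed in the world has none). Each returns a list of dicts, best first, with "confidence" (0 to 1); they miss things now and then, are a little off and sometimes report something else, mostly with a low value. They report only what shows in the picture. A call takes as long as a camera call. They do not tell look-alikes from the thing itself.
- silhouettes(picture, query): "pixels" (480x640 bool, what is visible of it).
- spot_point(picture, query): "at" ([x, y, z] in m, in world coordinates, good to about 4 mm: a listed point, or the origin of a listed thing).
The state is a dict: "time_s": time; "joint_pos": joint angles; "qvel": joint speeds; "joint_efforts": joint torques, N m; "position": TCP position; "ee_rot": TCP orientation; "ft_force": force on the tool from outside, world axes, zero at the start; "torque": the same for the moment, N m; "opening": finger opening in m; "grasp_force": force on a finger pad.
Only numpy, scipy, OpenCV 4.12 (cv2) and the standard library are available. Lean on these libraries where they do the work, as an engineer would, in place of code of your own. Each camera call takes 0.05 s, during which the arm holds its last target. There are 200 camera calls.

## Working session

There is one attempt and no reset: what is moved stays moved. The work goes in short steps, Python scripts to look and compute and a tool call to move; the robot and the scene stay as the last step left them, time stands still between calls to the robot, and variables do not carry over. Pictures are saved under pics/ and viewed, at most 10 in all, crops included, and the job is handed in when it is done.

Besides the shell and the picture viewer there is one more tool, called as name(argument=value, ...) on one line, values as JSON. play_rows: Moves the arm, as the interface text tells. Its arguments: {"type":"object","properties":{"rot":{"type":"array"},"offset":{"type":"array"},"claw":{"type":"array"}},"required":["rot","offset","claw"]}

```bash
mkdir -p pics; cat > h.py <<'E'
import numpy as np, cv2
from scipy.spatial.transform import Rotation as R
from station import *
def save(p,n): cv2.imwrite(f'pics/{n}.png',p['img'][:,:,::-1])
def cam(p):
    return R.from_rotvec(np.ravel(p['rvec'])).as_matrix(),np.ravel(p['tvec']),np.array(p['intrinsics']),p['k1']
def onplane(p,uv,z):
    r,t,K,k=cam(p); uv=np.atleast_2d(np.array(uv,float))
    d=cv2.undistortPoints(uv[:,None],K,np.array([k,0,0,0.]))[:,0]
    D=np.c_[d,np.ones(len(d))]@r; c=-r.T@t
    return c+D*((z-c[2])/D[:,2])[:,None]
def proj(p,P):
    K=np.array(p['intrinsics']);return cv2.projectPoints(np.atleast_2d(np.array(P,float)),np.ravel(p['rvec']),np.ravel(p['tvec']),K,np.array([p['k1'],0,0,0.]))[0][:,0]
def st():
    s=get_state();r=R.from_quat(s['ee_rot']).as_matrix()
    print('t',round(s['time_s'],2),'pos',np.round(s['position'],4),'f',np.round(s['ft_force'],1),'op',round(s['opening'],4),'g',round(s['grasp_force'],1),'q',np.round(s['joint_pos'],2));print(np.round(r,3).tolist());return s,r
def delta(target,Rt=None):
    s=get_state();r=R.from_quat(s['ee_rot'])
    print('offset',np.round(r.as_matrix().T@(np.array(target)-s['position'])/0.03,2))
    if Rt is not None: print('rot',np.round(np.degrees((r.inv()*R.from_matrix(Rt)).as_rotvec()),1))
E
python3 - <<'E'
from h import *
print(grasp_offset() if callable(grasp_offset) else grasp_offset); st()
for n in ['side','top']:
    p=get_image(n); save(p,n+'0')
    r,t,K,k=cam(p); print(n,'cam at',np.round(-r.T@t,3),K[0,0])
    for q in ['canister','canister_mouth','half_mark','lid_bar','lid','tumbler_mid','bead0_center','router','soap_dish','latch_box','bell','peg']:
        print(q,[(np.round(o['at'],3).tolist(),round(o['confidence'],2)) for o in spot_point(p,q)[:5]])
E
```

```text
0.0188
t 0.0 pos [ 0.1775 -0.5202  0.2181] f [ 0.2  0.2 -0.3] op 0.0929 g 0.0 q [-1.33  0.35  1.65 -0.    1.14 -0.08]
[[0.946, 0.323, -0.0], [0.323, -0.946, 0.001], [0.0, -0.001, -1.0]]
side cam at [-0.046  0.682  0.844] 480.57852908793365
canister [([0.571, -0.022, -0.001], 0.83)]
canister_mouth [([0.57, -0.019, 0.07], 0.81)]
half_mark [([0.731, 0.278, 0.002], 0.53), ([0.569, -0.019, 0.068], 0.42)]
lid_bar [([0.482, 0.218, 0.034], 0.72), ([0.572, -0.021, -0.001], 0.28)]
lid [([0.478, 0.218, 0.002], 0.61)]
tumbler_mid [([0.44, -0.278, 0.044], 0.7), ([0.524, -0.402, 0.046], 0.67), ([0.561, -0.272, 0.039], 0.66)]
bead0_center [([0.769, -0.052, 0.003], 0.24)]
router [([0.729, 0.278, -0.001], 0.6)]
soap_dish [([0.768, -0.049, 0.003], 0.82)]
latch_box [([0.722, -0.262, -0.003], 0.7)]
bell [([0.625, 0.451, -0.001], 0.6)]
peg [([0.412, -0.07, 0.003], 0.46)]
top cam at [0.525 0.035 1.169] 514.7838569528313
canister [([0.577, -0.018, -0.004], 0.72)]
canister_mouth [([0.579, -0.019, 0.07], 0.8), ([0.626, 0.443, -0.004], 0.32)]
half_mark []
lid_bar [([0.486, 0.214, 0.037], 0.98)]
lid [([0.48, 0.218, -0.003], 0.77)]
tumbler_mid [([0.525, -0.401, 0.042], 0.57), ([0.56, -0.276, 0.041], 0.56)]
bead0_center []
router [([0.735, 0.274, 0.006], 0.81)]
soap_dish [([0.764, -0.049, 0.002], 0.74)]
latch_box [([0.723, -0.263, 0.003], 0.82)]
bell [([0.626, 0.441, -0.0], 0.76), ([0.558, -0.291, 0.015], 0.28)]
peg [([0.415, -0.067, 0.003], 0.48)]
```

View pics/top0.png

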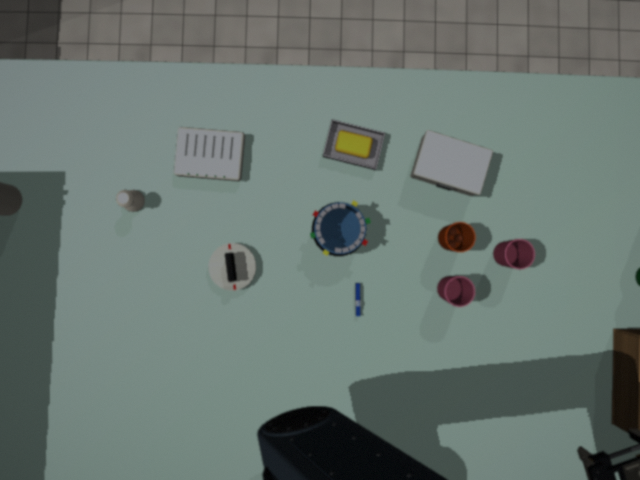

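View pics/side0.png

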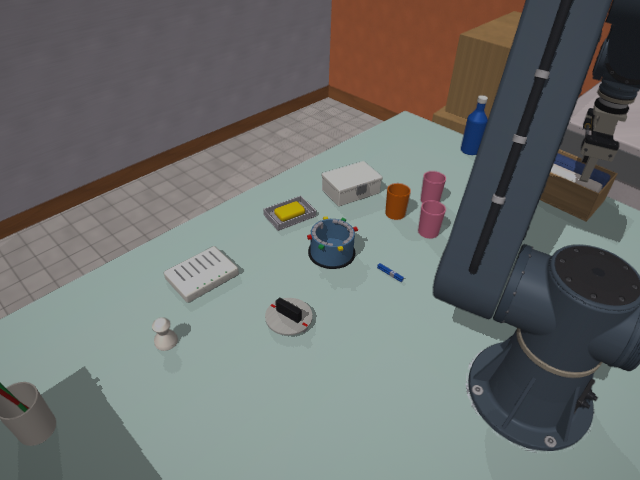

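The top view (world +x up, +y left) shows the canister at (340,229), with yellow tabs at (355,203) and (325,253). The orange tumbler is at (458,236) and pink look-alikes at (458,290) and (515,253). The lid is at (232,267) with its bar nearly along x, and the peg is at (358,299). The side view agrees.

```bash
python3 - <<'E'
from h import *
for n in ['top','side']:
    p=get_image(n); im=p['img']; hsv=cv2.cvtColor(im,cv2.COLOR_RGB2HSV)
    c=proj(p,[.574,-.019,.07])[0]
    yy,xx=np.mgrid[:480,:640]; near=np.hypot(xx-c[0],yy-c[1])<45
    print(n,'canister px',c)
    for nm,lo,hi in [('yel',22,33),('grn',45,80),('red',0,8)]:
        m=((hsv[...,0]>=lo)&(hsv[...,0]<=hi)&(hsv[...,1]>130)&(hsv[...,2]>60)&near).astype(np.uint8)
        k,l,s,ce=cv2.connectedComponentsWithStats(m)
        for i in range(1,k):
            if s[i,4]>=4: print(nm,s[i,4],np.round(ce[i],1),np.round(onplane(p,ce[i],.066)[0],4))
    # lid bar
    c=proj(p,[.484,.216,.04])[0]
    m=((im.max(2)<50)&(np.hypot(xx-c[0],yy-c[1])<40)).astype(np.uint8)
    k,l,s,ce=cv2.connectedComponentsWithStats(m);i=1+np.argmax(s[1:,4])
    pts=np.argwhere(l==i)[:,::-1]; w=onplane(p,pts,.053)[:,:2] if n=='top' else onplane(p,pts,.036)[:,:2]
    ev=np.linalg.eigh(np.cov(w.T))[1][:,1]
    print('bar',s[i],np.round(w.mean(0),4),'az',np.degrees(np.arctan2(ev[1],ev[0])))
    # tumbler
    m=np.zeros((480,640),bool)
    for o in silhouettes(p,'tumbler_mid'):
        a=o['pixels'];h=np.median(hsv[a][:,0]);
        if h<25: 
            print('tum hue',h,o['confidence'],a.sum(),'bbox',np.argwhere(a).min(0),np.argwhere(a).max(0),np.round(onplane(p,np.argwhere(a)[:,::-1].mean(0),.045)[0],4))
            cn=cv2.convexHull(np.argwhere(a)[:,::-1].astype(np.int32))
            best=None
            from scipy.optimize import minimize
            def f(v):
                th=np.linspace(0,2*np.pi,40)
                P=np.vstack([np.c_[v[0]+r*np.cos(th),v[1]+r*np.sin(th),0*th+z] for r,z in((.029,0),(.033,.085))])
                b=np.zeros((1920,2560),np.uint8);cv2.fillConvexPoly(b,cv2.convexHull(((proj(p,P)+.5)*4).astype(np.int32)),1)
                A=cv2.resize(a.astype(np.uint8),(2560,1920),interpolation=0)
                return -(b&A).sum()/(b|A).sum()
            r=minimize(f,[.56,-.275],method='Nelder-Mead',options=dict(initial_simplex=[[.56,-.275],[.57,-.275],[.56,-.265]],maxiter=40));print('fit',r.x,r.fun)
E
```

```text
top canister px [338.15061936 226.30093933]
yel 15 [354.3 203.5] [ 0.6242 -0.0529  0.066 ]
yel 17 [325.7 251.9] [0.5185 0.0062 0.066 ]
grn 17 [367.1 220.5] [ 0.5883 -0.0812  0.066 ]
grn 17 [312.8 234.6] [0.5549 0.0347 0.066 ]
red 10 [315.1 213.3] [0.6009 0.031  0.066 ]
red 15 [364.7 242.2] [ 0.5415 -0.0771  0.066 ]
bar [226 253  11  28 236] [0.4816 0.2101] az -171.40889565089753
tum hue 10.0 0.57 710 bbox [222 438] [252 474] [ 0.5583 -0.2826  0.045 ]
fit [ 0.61875 -0.24875] 0.0
side canister px [331.32115623 231.33254645]
yel 144 [296.9 210.6] [ 0.7008 -0.0197  0.066 ]
yel 10 [325.  217.5] [ 0.6278 -0.0521  0.066 ]
yel 22 [340.1 248.1] [0.5183 0.0086 0.066 ]
grn 9 [343.  219.1] [ 0.5903 -0.0811  0.066 ]
grn 24 [320.7 246.3] [0.5559 0.038  0.066 ]
red 14 [355.2 228.4] [ 0.5425 -0.0751  0.066 ]
red 16 [309.1 236.8] [0.6015 0.0329 0.066 ]
bar [276 298  26  25 363] [0.4807 0.2159] az -179.7046844502921
tum hue 13.0 0.57 730 bbox [183 385] [218 410] [ 0.5596 -0.2771  0.045 ]
fit [ 0.64125 -0.26125] 0.0<stdin>:33: RuntimeWarning: overflow encountered in scalar negative
```

```bash
cat >> h.py <<'E'
s2=.5**.5
RG=np.array([[0,1,0],[s2,0,-s2],[-s2,0,-s2]])
E
python3 - <<'E'
from h import *
from scipy.optimize import minimize
for n in ['top','side']:
    p=get_image(n);hsv=cv2.cvtColor(p['img'],cv2.COLOR_RGB2HSV)
    for o in silhouettes(p,'tumbler_mid'):
        a=o['pixels']
        if np.median(hsv[a][:,0])<25:
            A=cv2.resize(a.astype(np.uint8),(2560,1920),interpolation=0)
            th=np.linspace(0,2*np.pi,40)
            def f(v):
                P=np.vstack([np.c_[v[0]+r*np.cos(th),v[1]+r*np.sin(th),0*th+z] for r,z in((.029,0),(.033,.085))])
                b=np.zeros((1920,2560),np.uint8);cv2.fillConvexPoly(b,cv2.convexHull(((proj(p,P)+.5)*4).astype(np.int32)),1)
                return -float((b&A).sum())/float((b|A).sum())
            r=minimize(f,[.56,-.275],method='Nelder-Mead',options=dict(initial_simplex=[[.56,-.275],[.57,-.275],[.56,-.265]],maxiter=40));print('fit',r.x,r.fun)
delta([.559,-.19,.2],RG)
E
```

```text
fit [ 0.55671653 -0.27717565] -0.7983083929733247
fit [ 0.55763884 -0.27510011] -0.962271675839515
offset [15.59 -6.32  0.62]
rot [-27.9 -38.9 -67.3]
```

play_rows(rot=[[-28, -39, -67], [-28, -39, -67], [-28, -39, -67], [-28, -39, -67], [-28, -39, -67], [-28, -39, -67], [-28, -39, -67], [-28, -39, -67], [-28, -39, -67], [-28, -39, -67], [-28, -39, -67], [-28, -39, -67]], offset=[[15.6, -6.3, 0.6], [15.6, -6.3, 0.6], [15.6, -6.3, 0.6], [15.6, -6.3, 0.6], [15.6, -6.3, 0.6], [15.6, -6.3, 0.6], [15.6, -6.3, 0.6], [15.6, -6.3, 0.6], [15.6, -6.3, 0.6], [15.6, -6.3, 0.6], [15.6, -6.3, 0.6], [15.6, -6.3, 0.6]], claw=[-1, -1, -1, -1, -1, -1, -1, -1, -1, -1, -1, -1])

```text
time_s: 2.9
position: [0.5601, -0.1895, 0.2001]
ee_rot: [0.654, 0.652, -0.271, 0.272]
ft_force: [-1.2, -0.3, -0.1]
opening: 0.0924
grasp_force: 0.0
```

```bash
python3 - <<'E'
from h import *
st()
delta([.5575,-.205,.115],RG); delta([.5575,-.2885,.032],RG)
p=get_image('wrist');save(p,'w1')
for o in spot_point(p,'tumbler_mid'): print(np.round(o['at'],4),o['confidence'],proj(p,o['at']))
for q in ['top','side']:
  p=get_image(q)
  for o in spot_point(p,'tumbler_mid'): print(np.round(o['at'],4),o['confidence'])
E
```

```text
t 2.9 pos [ 0.5601 -0.1895  0.2001] f [-1.2 -0.3 -0.1] op 0.0924 g 0.0 q [-0.07  0.49  1.71 -0.92  1.09  0.45]
[[0.003, 1.0, 0.0], [0.706, -0.002, -0.708], [-0.708, 0.002, -0.706]]
offset [ 1.64 -0.09  2.37]
rot [ 0.   0.1 -0.2]
offset [ 1.64 -0.09  6.29]
rot [ 0.   0.1 -0.2]
[ 0.4441 -0.2773  0.0439] 0.9 [[202.74315473 173.33186262]]
[ 0.5227 -0.4049  0.0401] 0.69 [[290.57561554 233.80678026]]
[ 0.5552 -0.2761  0.0418] 0.61 [[313.37830814 170.20961968]]
[ 0.4427 -0.2763  0.0428] 0.91
[ 0.5587 -0.2775  0.0402] 0.81
[ 0.5268 -0.4015  0.0426] 0.8
[ 7.247e-01 -2.651e-01  7.000e-04] 0.64
[ 0.4405 -0.2776  0.0436] 0.76
[ 0.5645 -0.2718  0.0413] 0.58
[ 0.5201 -0.4     0.0426] 0.54
```

View pics/w1.png

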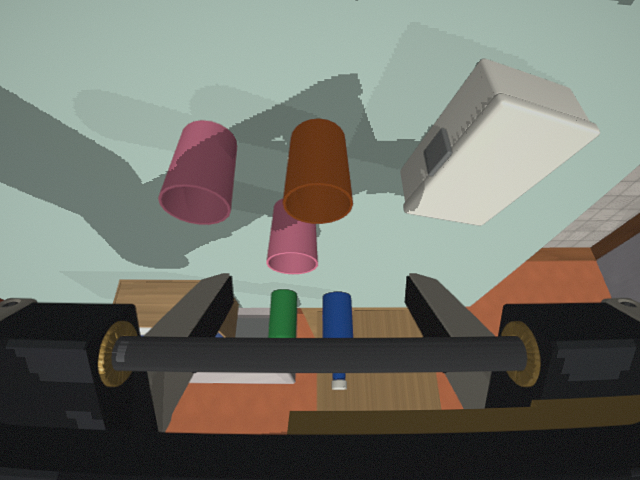

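The wrist view (drawn upside down) shows the orange tumbler centred between the fingers at (318,170). The pink ones at (200,170) and (293,235) and the latch box at (490,150) are clear of the approach.

play_rows(rot=[[0, 0, 0], [0, 0, 0], [0, 0, 0], [0, 0, 0], [0, 0, 0], [0, 0, 0], [0, 0, 0], [0, 0, 0], [0, 0, 0], [0, 0, 0], [0, 0, 0]], offset=[[1.6, -0.1, 1], [1.6, -0.1, 2.3], [1.6, -0.1, 3.3], [1.6, -0.1, 4.3], [1.6, -0.1, 5.3], [1.6, -0.1, 6.0], [1.6, -0.1, 6.3], [1.6, -0.1, 6.3], [1.6, -0.1, 6.3], [1.6, -0.1, 6.3], [1.6, -0.1, 6.3]], claw=[-1, -1, -1, -1, -1, -1, -1, -1, 1, 1, 1])

```text
time_s: 4.3
position: [0.5572, -0.2901, 0.0341]
ee_rot: [0.654, 0.652, -0.271, 0.272]
ft_force: [0.1, 0.5, -0.3]
opening: 0.0735
grasp_force: 0.0
```

play_rows(rot=[[0, 0, 0], [0, 0, 0], [0, 0, 0], [0, 0, 0], [0, 0, 0]], offset=[[0, 0, 0], [0, 0, 0], [0, 0, 0], [0, 0, 0], [0, 0, 0]], claw=[1, 1, 1, 1, 1])

```text
time_s: 4.8
position: [0.5572, -0.2905, 0.0339]
ee_rot: [0.654, 0.651, -0.271, 0.272]
ft_force: [0.4, 3.2, 6.3]
opening: 0.0634
grasp_force: 29.9
```

```bash
python3 - <<'E'
from h import *
st()
c=np.array([.572,-.0223])
# grasp pt G=c+(0,.048), z .15 ; tcp = G+.0188*zt
G=np.array([c[0],c[1]+.05,.16]); delta(G+.0188*RG[:,2],RG)
E
```

```text
t 4.8 pos [ 0.5572 -0.2905  0.0339] f [0.4 3.2 6.3] op 0.0634 g 29.9 q [-0.25  0.77  1.75 -1.2   0.83  0.7 ]
[[0.005, 1.0, 0.001], [0.705, -0.003, -0.709], [-0.709, 0.004, -0.705]]
offset [ 4.5   0.48 -9.86]
rot [ 0.   0.2 -0.3]
```

play_rows(rot=[[0, 0, 0], [0, 0, 0], [0, 0, 0], [0, 0, 0], [0, 0, 0], [0, 0, 0], [0, 0, 0], [0, 0, 0], [0, 0, 0], [0, 0, 0], [0, 0, 0], [0, 0, 0]], offset=[[-0.6, 0, -0.6], [-1.6, 0, -1.6], [-2.6, 0, -2.6], [-2.2, 0, -3.5], [-1, 0.2, -4.7], [0.2, 0.3, -5.8], [1.3, 0.4, -7], [2.5, 0.5, -8], [3.5, 0.5, -9], [4.5, 0.5, -9.9], [4.5, 0.5, -9.9], [4.5, 0.5, -9.9]], claw=[1, 1, 1, 1, 1, 1, 1, 1, 1, 1, 1, 1])

```text
time_s: 6.0
position: [0.5721, 0.0156, 0.1467]
ee_rot: [0.654, 0.652, -0.271, 0.272]
ft_force: [0.3, -0.4, -1.2]
opening: 0.0634
grasp_force: 30.0
```

```bash
python3 - <<'E'
from h import *
s,r=st()
# pour: rotate by th about world x at G (mouth toward -y)
G0=s['position']-.0188*r[:,2]; print(G0)
c=np.array([.572,-.0223])
for th in (30,60,80,90,100,110,120,128):
    w=R.from_rotvec([np.radians(th),0,0]).as_matrix()@r
    G=np.array([.572,c[1]+.05,.155])
    print(th); delta(G+.0188*w[:,2],w)
E
```

```text
t 6.0 pos [0.5721 0.0156 0.1467] f [ 0.3 -0.4 -1.2] op 0.0634 g 30.0 q [ 0.28  0.64  1.6  -0.79  1.28  0.67]
[[0.003, 1.0, -0.0], [0.705, -0.002, -0.709], [-0.709, 0.002, -0.705]]
[0.5721405  0.02897572 0.15992171]
30
offset [ 0.4  -0.01  0.06]
rot [ 0.1 30.  -0. ]
60
offset [ 0.63 -0.01 -0.17]
rot [ 0.2 60.  -0. ]
80
offset [ 0.7  -0.01 -0.37]
rot [ 0.2 80.  -0. ]
90
offset [ 0.71 -0.01 -0.48]
rot [ 0.2 90.  -0. ]
100
offset [ 0.7  -0.01 -0.59]
rot [  0.3 100.   -0. ]
110
offset [ 0.68 -0.01 -0.7 ]
rot [  0.3 110.   -0. ]
120
offset [ 0.63 -0.01 -0.79]
rot [  0.3 120.   -0. ]
128
offset [ 0.58 -0.01 -0.87]
rot [  0.4 128.   -0. ]
```

play_rows(rot=[[0, 8, 0], [0, 16, 0], [0, 24, 0], [0, 32, 0], [0, 40, 0], [0, 48, 0], [0, 56, 0], [0, 64, 0], [0, 70, 0], [0, 75, 0], [0, 80, 0], [0, 80, 0]], offset=[[0.1, 0, 0], [0.3, 0, 0.1], [0.4, 0, 0.1], [0.5, 0, 0.1], [0.6, 0, 0.1], [0.7, 0, 0.1], [0.8, 0, 0], [0.8, 0, 0], [0.9, 0, -0.1], [0.9, 0, -0.1], [0.9, 0, -0.15], [0.9, 0, -0.15]], claw=[1, 1, 1, 1, 1, 1, 1, 1, 1, 1, 1, 1])

```text
time_s: 7.2
position: [0.5718, 0.0349, 0.1301]
ee_rot: [0.677, 0.672, 0.213, -0.211]
ft_force: [0.1, 0.1, -2.2]
opening: 0.0629
grasp_force: 29.9
```

```bash
python3 - <<'E'
from h import *
s,r=st()
G0=s['position']-.0188*r[:,2]; print(G0)
for th,gy in ((8,.048),(20,.046),(32,.044),(45,.042),(52,.042)):
    w=R.from_rotvec([np.radians(th),0,0]).as_matrix()@r
    G=np.array([.572,-.0223+gy,.145])
    print(th); delta(G+.0188*w[:,2],w)
p=get_image('side');save(p,'s2')
E
```

```text
t 7.2 pos [0.5718 0.0349 0.1301] f [ 0.1  0.1 -2.2] op 0.0629 g 29.9 q [-0.29  0.58  1.67  0.64  1.17 -0.63]
[[0.006, 1.0, 0.005], [0.82, -0.007, 0.573], [0.573, 0.001, -0.82]]
[0.57175679 0.02413948 0.14553451]
8
offset [0.12 0.01 0.04]
rot [0. 8. 0.]
20
offset [ 0.19  0.01 -0.03]
rot [ 0.1 20.   0.1]
32
offset [ 0.26  0.01 -0.13]
rot [ 0.2 32.   0.2]
45
offset [ 0.31  0.01 -0.25]
rot [ 0.3 45.   0.2]
52
offset [ 0.36  0.01 -0.31]
rot [ 0.3 52.   0.2]
```

View pics/s2.png

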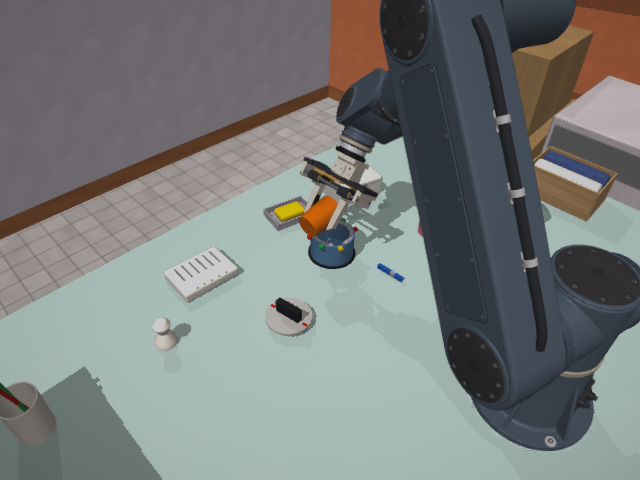

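The side view shows the tumbler lying on its side at (320,215), with its mouth over the canister at (332,240) and no beads spilled. I'll tip it further.

play_rows(rot=[[0, 6, 0], [0, 12, 0], [0, 18, 0], [0, 24, 0], [0, 30, 0], [0, 36, 0], [0, 42, 0], [0, 48, 0], [0, 52, 0], [0, 52, 0], [0, 52, 0], [0, 52, 0]], offset=[[0.1, 0, 0], [0.15, 0, 0], [0.2, 0, 0], [0.2, 0, -0.05], [0.25, 0, -0.1], [0.25, 0, -0.15], [0.3, 0, -0.2], [0.35, 0, -0.3], [0.35, 0, -0.3], [0.35, 0, -0.3], [0.35, 0, -0.3], [0.35, 0, -0.3]], claw=[1, 1, 1, 1, 1, 1, 1, 1, 1, 1, 1, 1])

```text
time_s: 8.45
position: [0.5726, 0.041, 0.1452]
ee_rot: [0.514, 0.515, 0.487, -0.484]
ft_force: [-0.3, -0.8, -0.0]
opening: 0.0637
grasp_force: 29.9
```

```bash
python3 - <<'E'
from h import *
s,r=st()
for n in ['top','side']:
    p=get_image(n);save(p,n+'3')
    for o in spot_point(p,'bead0_center'): print(n,np.round(o['at'],3),round(o['confidence'],2),proj(p,o['at']))
# crops
a=cv2.imread('pics/top3.png')[130:330,240:500]; b=cv2.imread('pics/side3.png')[130:330,220:480]
cv2.imwrite('pics/c3.png',np.hstack([cv2.resize(a,(400,308)),cv2.resize(b,(400,308))]))
E
```

```text
t 8.45 pos [0.5726 0.041  0.1452] f [-0.3 -0.8 -0. ] op 0.0637 g 29.9 q [-0.47  0.95  1.57  1.15  1.78 -1.02]
[[-0.004, 1.0, 0.003], [0.058, -0.003, 0.998], [0.998, 0.004, -0.058]]
top [ 0.579 -0.038  0.012] 0.59 [[345.41853816 225.51131868]]
side [ 0.576 -0.046  0.014] 0.39 [[337.11781063 242.87661453]]
```

View pics/c3.png

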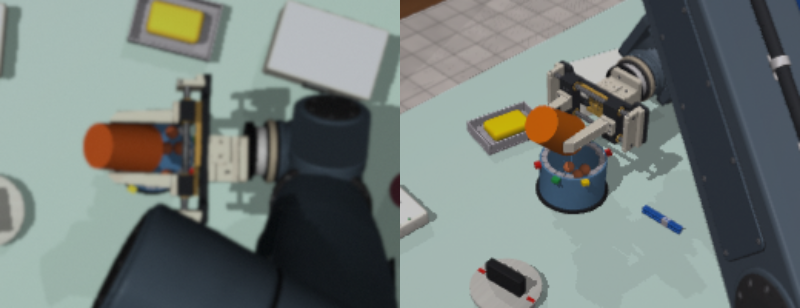

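The top half shows beads at the canister's -y side under the mouth. The side half shows several terracotta beads on the canister floor at (580,170) and none on the shelf. Next I'll turn the tumbler back upright.

```bash
python3 - <<'E'
from h import *
s,r=st()
for th in (8,16,32,48,64,80,96):
    w=R.from_rotvec([np.radians(-th),0,0]).as_matrix()@r
    G=np.array([.572,.024,min(.165,.146+.005*th/8)])
    delta(G+.0188*w[:,2],w)
E
```

```text
t 8.65 pos [0.5726 0.0409 0.1451] f [ 0.9  0.1 -1.3] op 0.0629 g 29.9 q [-0.47  0.95  1.57  1.15  1.78 -1.02]
[[-0.003, 1.0, 0.003], [0.056, -0.003, 0.998], [0.998, 0.004, -0.056]]
offset [ 0.08 -0.02  0.05]
rot [ 0. -8. -0.]
offset [ 0.16 -0.02  0.02]
rot [  0.1 -16.   -0.1]
offset [ 0.3  -0.02 -0.07]
rot [  0.1 -32.   -0.1]
offset [ 0.17 -0.02 -0.18]
rot [  0.2 -48.   -0.2]
offset [ 0.07 -0.02 -0.32]
rot [  0.2 -64.   -0.2]
offset [ 0.01 -0.02 -0.49]
rot [  0.3 -80.   -0.3]
offset [ 0.01 -0.01 -0.66]
rot [  0.3 -96.   -0.3]
```

play_rows(rot=[[0, -8, 0], [0, -16, 0], [0, -24, 0], [0, -32, 0], [0, -40, 0], [0, -48, 0], [0, -56, 0], [0, -64, 0], [0, -72, 0], [0, -80, 0], [0, -88, 0], [0, -88, 0]], offset=[[0.1, 0, 0], [0.15, 0, 0], [0.25, 0, 0], [0.3, 0, -0.1], [0.25, 0, -0.1], [0.2, 0, -0.2], [0.1, 0, -0.25], [0.1, 0, -0.3], [0.05, 0, -0.4], [0, 0, -0.5], [0, 0, -0.6], [0, 0, -0.6]], claw=[1, 1, 1, 1, 1, 1, 1, 1, 1, 1, 1, 1])

```text
time_s: 9.85
position: [0.5724, 0.0247, 0.1463]
ee_rot: [0.707, 0.707, -0.007, 0.01]
ft_force: [0.0, -0.2, -0.1]
opening: 0.0634
grasp_force: 29.9
```

```bash
python3 - <<'E'
from h import *
s,r=st()
# RG0: orientation at grasp
RG0=R.from_quat([0.654,0.6515,-0.271,0.272]).as_matrix()
T=np.array([.5572,-.2905,.0339])
delta(T+[0,0,.1],RG0); delta(T+[0,0.2,.13],RG0)
p=get_image('wrist')
for n in ['top']:
    p=get_image(n);save(p,n+'4')
    for o in spot_point(p,'bead0_center'): print(n,np.round(o['at'],3),round(o['confidence'],2),proj(p,o['at']))
E
```

```text
t 9.85 pos [0.5724 0.0247 0.1463] f [ 0.  -0.2 -0.1] op 0.0634 g 29.9 q [-0.03  0.47  1.66 -0.03  1.   -0.01]
[[0.0, 1.0, 0.004], [1.0, 0.0, -0.023], [-0.023, 0.004, -1.0]]
offset [-10.49  -0.51   0.65]
rot [  0.1 -43.8   0.1]
offset [-3.85 -0.5  -0.5 ]
rot [  0.1 -43.8   0.1]
```

play_rows(rot=[[0, -8, 0], [0, -16, 0], [0, -24, 0], [0, -32, 0], [0, -40, 0], [0.1, -43.8, 0.1], [0.1, -43.8, 0.1], [0.1, -43.8, 0.1], [0.1, -43.8, 0.1], [0.1, -43.8, 0.1], [0.1, -43.8, 0.1], [0.1, -43.8, 0.1]], offset=[[-0.5, -0.1, -0.3], [-1.5, -0.2, -0.5], [-3, -0.3, -0.5], [-4.5, -0.4, -0.3], [-6, -0.5, 0], [-7.5, -0.5, 0.3], [-9, -0.5, 0.5], [-10, -0.5, 0.6], [-10.5, -0.5, 0.6], [-10.5, -0.5, 0.6], [-10.5, -0.5, 0.6], [-10.5, -0.5, 0.6]], claw=[1, 1, 1, 1, 1, 1, 1, 1, 1, 1, 1, 1])

```text
time_s: 11.2
position: [0.5565, -0.2914, 0.1338]
ee_rot: [0.655, 0.652, -0.27, 0.27]
ft_force: [-0.6, -0.5, -0.9]
opening: 0.0633
grasp_force: 30.0
```

```bash
python3 - <<'E'
from h import *
s,r=st()
RG0=R.from_quat([0.654,0.6515,-0.271,0.272]).as_matrix()
T=np.array([.5572,-.2905,.0339])
delta(T+[0,0,.002],RG0)
p=get_image('top');save(p,'top5')
for o in spot_point(p,'bead0_center'): print(np.round(o['at'],3),round(o['confidence'],2),proj(p,o['at']))
cv2.imwrite('pics/c5.png',cv2.resize(cv2.imread('pics/top5.png')[170:320,260:500],(800,500),interpolation=cv2.INTER_CUBIC))
E
```

```text
t 11.2 pos [ 0.5565 -0.2914  0.1338] f [-0.6 -0.5 -0.9] op 0.0633 g 30.0 q [-0.25  0.6   1.73 -1.05  0.91  0.48]
[[0.005, 1.0, -0.002], [0.708, -0.005, -0.706], [-0.706, 0.002, -0.708]]
offset [2.32 0.02 2.29]
rot [-0.1 -0.3 -0.1]
[ 0.58  -0.036  0.012] 0.46 [[344.46028489 224.86440578]]
```

View pics/c5.png

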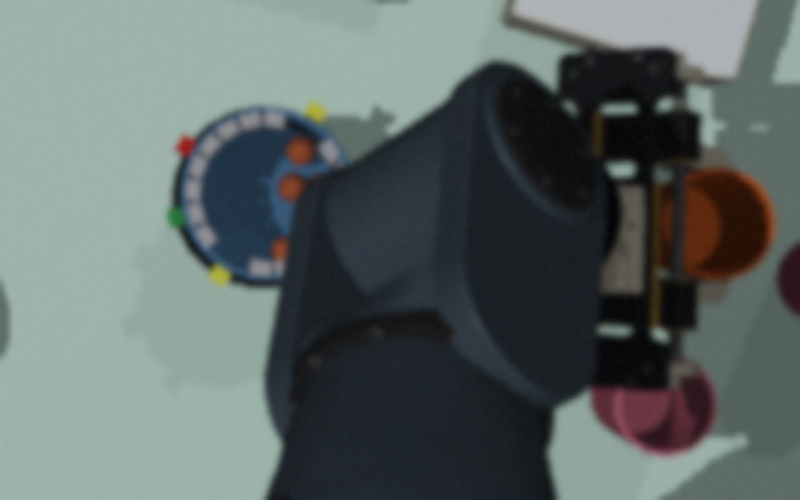

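Three beads show in the canister at crop (300,150), (290,188) and (280,247). The fourth is behind the forearm, and the tumbler at (720,222) looks empty. I'll set it back down where it stood.

play_rows(rot=[[0, 0, 0], [0, 0, 0], [0, 0, 0], [0, 0, 0], [0, 0, 0], [0, 0, 0], [0, 0, 0], [0, 0, 0], [0, 0, 0], [0, 0, 0], [0, 0, 0], [0, 0, 0]], offset=[[0.4, 0, 0.4], [0.9, 0, 0.9], [1.4, 0, 1.4], [1.8, 0, 1.8], [2.1, 0, 2.1], [2.3, 0, 2.25], [2.35, 0, 2.32], [2.35, 0, 2.32], [2.35, 0, 2.32], [2.35, 0, 2.32], [2.35, 0, 2.32], [2.35, 0, 2.32]], claw=[1, 1, 1, 1, 1, 1, 1, 1, 1, 0.3, -0.3, -1])

```text
time_s: 12.5
position: [0.5567, -0.2918, 0.035]
ee_rot: [0.656, 0.651, -0.27, 0.27]
ft_force: [-0.1, 1.3, -0.1]
opening: 0.0678
grasp_force: 0.0
```

play_rows(rot=[[0, 0, 0], [0, 0, 0], [0, 0, 0], [0, 0, 0], [0, 0, 0], [0, 0, 0], [0, 0, 0], [0, 0, 0], [0, 0, 0], [0, 0, 0], [0, 0, 0]], offset=[[0, 0, 0], [0, 0, 0], [0, 0, 0], [0, 0, 0], [0, 0, -0.5], [0, 0, -1.5], [0, 0, -2.5], [0, 0, -3.5], [0, 0, -4.5], [0, 0, -5.5], [0, 0, -5.5]], claw=[-1, -1, -1, -1, -1, -1, -1, -1, -1, -1, -1])

```text
time_s: 13.6
position: [0.5584, -0.1727, 0.1546]
ee_rot: [0.655, 0.652, -0.268, 0.272]
ft_force: [0.4, 0.2, 0.2]
opening: 0.0928
grasp_force: 0.0
```

```bash
python3 - <<'E'
from h import *
s,r=st()
for n in ['wrist','side']:
    p=get_image(n)
    for o in spot_point(p,'tumbler_mid'): print(np.round(o['at'],4),o['confidence'])
# hover above canister, tool down, tool y azimuth 59 -> then lid ; wrist-cam look: 
az=np.radians(80); y=np.array([np.cos(az),np.sin(az),0]);z=np.array([0,0,-1.]);RL=np.c_[np.cross(y,z),y,z]
delta([.482,.15,.27],RL)
E
```

```text
t 13.6 pos [ 0.5584 -0.1727  0.1546] f [0.4 0.2 0.2] op 0.0928 g 0.0 q [-0.04  0.55  1.74 -0.95  1.05  0.55]
[[0.007, 1.0, 0.003], [0.708, -0.003, -0.706], [-0.706, 0.007, -0.708]]
[ 0.5234 -0.4037  0.0419] 0.89
[ 0.5545 -0.2758  0.0413] 0.84
[ 0.4467 -0.2766  0.0438] 0.62
[ 0.5629 -0.2722  0.0404] 0.6
[ 0.4426 -0.2768  0.0431] 0.43
offset [  4.86  -2.55 -10.47]
rot [-31.4  37.2 -75.9]
```

```bash
cat >> h.py <<'E'
def down(azdeg):
    az=np.radians(azdeg); y=np.array([np.cos(az),np.sin(az),0]);z=np.array([0,0,-1.]);return np.c_[np.cross(y,z),y,z]
E
python3 - <<'E'
from h import *
delta([.482,.17,.25],down(99))
E
```

```text
offset [  5.81  -2.55 -10.47]
rot [-38.7  32.9 -93.7]
```

play_rows(rot=[[0, 0, 0], [-3.3, 2.8, -8], [-6.6, 5.6, -16], [-9.9, 8.4, -24], [-13, 11, -32], [-38.7, 32.9, -93.7], [-38.7, 32.9, -93.7], [-38.7, 32.9, -93.7], [-38.7, 32.9, -93.7], [-38.7, 32.9, -93.7], [-38.7, 32.9, -93.7], [-38.7, 32.9, -93.7]], offset=[[-0.5, 0, -1.5], [-0.5, 0, -3], [0, 0, -4], [1, -0.5, -5], [2, -1, -6.2], [3, -1.2, -7.5], [4, -1.7, -8.5], [5, -2.2, -9.5], [5.8, -2.55, -10.5], [5.8, -2.55, -10.5], [5.8, -2.55, -10.5], [5.8, -2.55, -10.5]], claw=[-1, -1, -1, -1, -1, -1, -1, -1, -1, -1, -1, -1])

```text
time_s: 15.0
position: [0.4821, 0.1705, 0.2507]
ee_rot: [0.011, 0.999, -0.035, 0.035]
ft_force: [0.5, -0.1, -0.4]
opening: 0.0928
grasp_force: 0.0
```

```bash
python3 - <<'E'
from h import *
s,r=st()
p=get_image('wrist');save(p,'w6')
R_,t,K,k=cam(p);print('cam',-R_.T@t, 'fwd',R_[2], K[0,0])
for q in ['lid_bar','lid','canister_mouth','bead0_center']:
  for o in spot_point(p,q): print(q,np.round(o['at'],4),round(o['confidence'],2),proj(p,o['at']))
p=get_image('top')
for q in ['lid_bar','bead0_center']:
  for o in spot_point(p,q): print(q,np.round(o['at'],4),round(o['confidence'],2),proj(p,o['at']))
im=p['img'];c=proj(p,[.572,-.022,.02])[0].astype(int)
cr=cv2.resize(im[c[1]-35:c[1]+35,c[0]-35:c[0]+35],(300,300),interpolation=2)[:,:,::-1]
w=cv2.imread('pics/w6.png'); w=cv2.resize(w,(500,375)); o=np.zeros((375,800,3),np.uint8);o[:,:500]=w;o[:300,500:]=cr;cv2.imwrite('pics/c6.png',o)
E
```

```text
t 15.0 pos [0.4821 0.1705 0.2507] f [ 0.5 -0.1 -0.4] op 0.0928 g 0.0 q [ 0.3   0.23  1.74 -0.1   1.13 -1.21]
[[-0.997, 0.024, 0.068], [0.019, 0.997, -0.071], [-0.07, -0.069, -0.995]]
cam [0.39716318 0.18351873 0.41076128] fwd [ 0.33229987 -0.0725855  -0.9403766 ] 334.46535718744894
lid_bar [0.4785 0.2179 0.0381] 0.62 [[373.81049665 196.36815632]]
lid [0.4812 0.2138 0.0017] 0.84 [[367.82480995 192.21783667]]
canister_mouth [ 0.5734 -0.0219  0.0718] 0.56 [[169.24532325 283.50716972]]
bead0_center [0.48   0.2183 0.0011] 0.23 [[371.49412775 191.12662326]]
lid_bar [0.4827 0.2126 0.0348] 0.76 [[231.07975359 265.87751037]]
bead0_center [ 0.5799 -0.0391  0.0127] 0.59 [[345.8629298  225.00932711]]
```

View pics/c6.png

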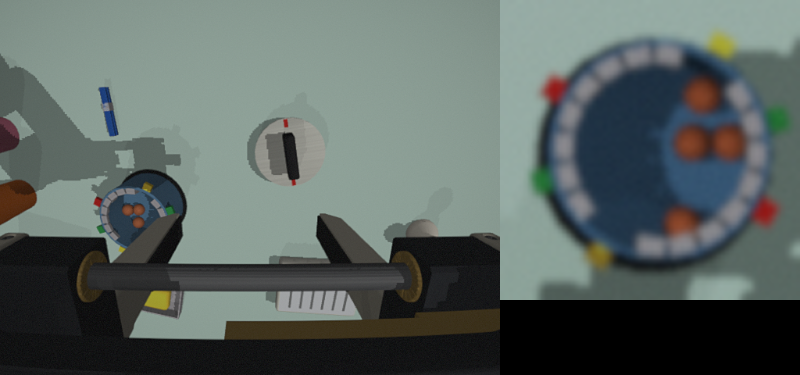

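All four beads show inside the canister in the top crop: (702,95), (690,143), (728,143) and (682,222). In the wrist view the lid is at (290,150), with red marks at (286,124) and (293,183).

```bash
python3 - <<'E'
from h import *
yy,xx=np.mgrid[:480,:640]
for n in ['wrist','top','side']:
    p=get_image(n); hsv=cv2.cvtColor(p['img'],cv2.COLOR_RGB2HSV)
    c=proj(p,[.481,.214,.02])[0]
    m=(((hsv[...,0]<=8)|(hsv[...,0]>172))&(hsv[...,1]>120)&(hsv[...,2]>50)&(np.hypot(xx-c[0],yy-c[1])<60)).astype(np.uint8)
    k,l,s,ce=cv2.connectedComponentsWithStats(m)
    w=[]
    for i in range(1,k):
        if s[i,4]>=4:
            P=onplane(p,ce[i],.0195)[0]; w.append(P); print(n,s[i,4],np.round(ce[i],1),np.round(P,4))
    if len(w)==2: d=w[1]-w[0]; print('mid',(w[0]+w[1])/2,'az',np.degrees(np.arctan2(d[1],d[0])),np.hypot(*d[:2]))
    a=max(silhouettes(p,'lid'),key=lambda o:o['confidence'])['pixels']
    m=((p['img'].max(2)<45)&(np.hypot(xx-c[0],yy-c[1])<40)).astype(np.uint8);k,l,s,ce=cv2.connectedComponentsWithStats(m);i=1+np.argmax(s[1:,4])
    print('bar',s[i],ce[i], 'as point z .036',onplane(p,ce[i],.036)[0], cv2.minAreaRect(np.argwhere(l==i)[:,::-1].astype(np.int32)))
E
```

```text
wrist 47 [365.1 156.4] [0.4371 0.2089 0.0195]
wrist 31 [375.6 232.1] [0.528  0.2229 0.0195]
mid [0.48255629 0.21591265 0.0195    ] az 8.709903735130064 0.0920145811251709
bar [361 169  22  60 826] [371.87530266 198.40677966] as point z .036 [0.48219041 0.21610881 0.036     ] ((372.0199890136719, 198.63998413085938), (59.255550384521484, 14.566400527954102), 81.8698959350586)
bar [ 206  247   66   60 2053] [240.42815392 277.49878227] as point z .036 [0.45779002 0.1911822  0.036     ] ((243.46084594726562, 271.05487060546875), (62.68658447265625, 58.6296272277832), 69.19320678710938)
side 12 [272.8 305.5] [0.5259 0.2231 0.0195]
side 12 [304.6 324.3] [0.4361 0.2099 0.0195]
mid [0.48097702 0.21650044 0.0195    ] az -171.5940977746328 0.09076251205711273
bar [276 298  26  25 356] [288.66011236 309.9747191 ] as point z .036 [0.48015322 0.21604439 0.036     ] ((288.36920166015625, 309.8538513183594), (30.26447105407715, 12.775575637817383), 29.74488067626953)
```

```bash
python3 - <<'E'
from h import *
delta([.482,.216,.10],down(98.6));
E
```

```text
offset [0.41 1.85 4.91]
rot [ -4.4   3.8 -10.1]
```

play_rows(rot=[[-4.4, 3.8, -10.1], [-4.4, 3.8, -10.1], [-4.4, 3.8, -10.1], [-4.4, 3.8, -10.1], [-4.4, 3.8, -10.1], [-4.4, 3.8, -10.1], [-4.4, 3.8, -10.1]], offset=[[0.4, 1.85, 1], [0.4, 1.85, 2.5], [0.4, 1.85, 3.8], [0.4, 1.85, 4.9], [0.4, 1.85, 4.9], [0.4, 1.85, 4.9], [0.4, 1.85, 4.9]], claw=[-1, -1, -1, -1, -1, -1, -1])

```text
time_s: 16.4
position: [0.4833, 0.2164, 0.1024]
ee_rot: [-0.075, 0.997, 0.0, 0.001]
ft_force: [0.8, -0.2, 0.5]
opening: 0.0932
grasp_force: 0.0
```

```bash
python3 - <<'E'
from h import *
st();delta([.482,.216,.024],down(98.6));
E
```

```text
t 16.4 pos [0.4833 0.2164 0.1024] f [ 0.8 -0.2  0.5] op 0.0932 g 0.0 q [ 0.33  0.47  1.81 -0.    0.87 -1.39]
[[-0.989, -0.149, 0.003], [-0.149, 0.989, 0.001], [-0.003, 0.0, -1.0]]
offset [ 0.05 -0.01  2.61]
rot [ 0.   0.2 -0. ]
```

play_rows(rot=[[0, 0.2, 0], [0, 0.2, 0], [0, 0.2, 0], [0, 0.2, 0], [0, 0.2, 0], [0, 0.2, 0], [0, 0.2, 0], [0, 0.2, 0], [0, 0.2, 0], [0, 0.2, 0], [0, 0.2, 0], [0, 0.2, 0]], offset=[[0.05, 0, 0.7], [0.05, 0, 1.6], [0.05, 0, 2.3], [0.05, 0, 2.6], [0.05, 0, 2.6], [0.05, 0, 2.6], [0.05, 0, 2.6], [0.05, 0, 2.6], [0.05, 0, 2.6], [0.05, 0, 2.6], [0.05, 0, 2.6], [0.05, 0, 2.6]], claw=[-1, -1, -1, -1, -1, 1, 1, 1, 1, 1, 1, 1])

```text
time_s: 17.6
position: [0.4808, 0.2156, 0.0224]
ee_rot: [-0.075, 0.997, -0.0, -0.002]
ft_force: [-0.3, -0.4, 0.6]
opening: 0.0416
grasp_force: 0.0
```

play_rows(rot=[[0, 0, 0], [0, 0, 0], [0, 0, 0], [0, 0, 0], [0, 0, 0], [0, 0, 0], [0, 0, 0], [0, 0, 0], [0, 0, 0], [0, 0, 0]], offset=[[0, 0, 0], [0, 0, 0], [0, 0, 0], [0, 0, 0], [0, 0, 0], [0, 0, 0], [0, 0, 0], [0, 0, 0], [0, 0, 0], [0, 0, 0]], claw=[1, 1, 1, 1, 1, 1, 1, 1, 1, 1])

```text
time_s: 18.6
position: [0.4808, 0.2157, 0.0224]
ee_rot: [-0.075, 0.997, -0.0, -0.002]
ft_force: [-0.1, -0.8, -1.0]
opening: 0.0158
grasp_force: 30.0
```

```bash
python3 - <<'E'
from h import *
s,r=st();delta(s['position']+[0,0,.1])
E
```

```text
t 18.6 pos [0.4808 0.2157 0.0224] f [-0.1 -0.8 -1. ] op 0.0158 g 30.0 q [ 0.33  0.6   1.84  0.    0.7  -1.39]
[[-0.989, -0.149, -0.004], [-0.149, 0.989, -0.001], [0.004, -0.0, -1.0]]
offset [ 0.01 -0.   -3.33]
```

```bash
python3 - <<'E'
from h import *
delta([.572,-.022,.17],down(61))
E
```

```text
offset [-1.81 -8.29 -4.93]
rot [-0.1 -0.2 37.6]
```

play_rows(rot=[[0, 0, 0], [0, 0, 0], [0, 0, 4], [0, 0, 10], [-0.1, -0.1, 16], [-0.1, -0.1, 22], [-0.1, -0.2, 28], [-0.1, -0.2, 34], [-0.1, -0.2, 37.6], [-0.1, -0.2, 37.6], [-0.1, -0.2, 37.6], [-0.1, -0.2, 37.6]], offset=[[0, 0, -1], [0, 0, -2.3], [0, 0, -3.6], [-0.2, -1, -4.9], [-0.5, -2.3, -4.9], [-0.8, -3.7, -4.9], [-1.1, -5.1, -4.9], [-1.4, -6.5, -4.9], [-1.7, -7.7, -4.9], [-1.8, -8.3, -4.9], [-1.8, -8.3, -4.9], [-1.8, -8.3, -4.9]], claw=[1, 1, 1, 1, 1, 1, 1, 1, 1, 1, 1, 1])

```text
time_s: 19.8
position: [0.5713, -0.0216, 0.169]
ee_rot: [0.25, 0.968, 0.0, -0.0]
ft_force: [0.5, 1.1, -2.2]
opening: 0.0161
grasp_force: 30.0
```

```bash
cat > m.py <<'E'
from h import *
yy,xx=np.mgrid[:480,:640]
def reds(n,zm,c3):
    p=get_image(n); hsv=cv2.cvtColor(p['img'],cv2.COLOR_RGB2HSV)
    c=proj(p,c3)[0]
    m=(((hsv[...,0]<=8)|(hsv[...,0]>172))&(hsv[...,1]>120)&(hsv[...,2]>50)&(np.hypot(xx-c[0],yy-c[1])<75)).astype(np.uint8)
    k,l,s,ce=cv2.connectedComponentsWithStats(m)
    for i in range(1,k):
        if s[i,4]>=4: print(n,s[i,4],np.round(ce[i],1),np.round(onplane(p,ce[i],zm)[0],4))
    return p
if __name__=='__main__':
    s,r=st(); z=s['position'][2]-.0224+.0195; c3=[*s['position'][:2],z]
    for n in ['wrist','top','side']:
        p=reds(n,z,c3)
        if n=='wrist': save(p,'w7')
        for q in ['lid_bar']:
            for o in spot_point(p,q): print(q,np.round(o['at'],4),round(o['confidence'],2))
E
python3 m.py
```

```text
t 19.8 pos [ 0.5713 -0.0216  0.169 ] f [ 0.5  1.1 -2.2] op 0.0161 g 30.0 q [-0.12  0.45  1.64  0.    1.05 -1.19]
[[-0.875, 0.484, -0.001], [0.484, 0.875, 0.001], [0.001, 0.0, -1.0]]
wrist 66 [319.  214.5] [ 0.5365 -0.0021  0.1661]
lid_bar [ 0.571  -0.0211  0.1849] 0.66
top 6 [330.5 246. ] [ 5.309e-01 -3.000e-04  1.661e-01]
lid_bar [ 0.7641 -0.0489  0.0017] 0.38
side 7 [340. 212.] [0.5313 0.0022 0.1661]
side 16 [355.  228.5] [0.467  0.0227 0.1661]
side 18 [309.1 236.6] [0.5186 0.116  0.1661]
lid_bar [ 0.5735 -0.0162  0.1849] 0.91
lid_bar [ 0.7227 -0.2662 -0.004 ] 0.25
```

View pics/w7.png

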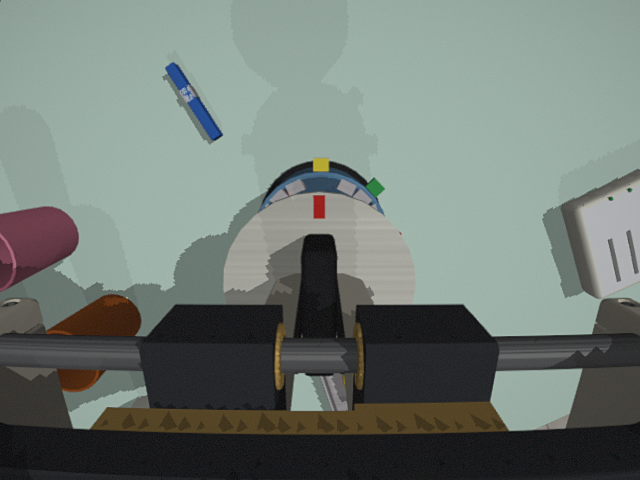

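The wrist view shows the lid's red line at (319,207) in line with the yellow tab at (321,165), and the lid level over the canister. I'll check the wrist camera calibration against the tabs.

```bash
python3 - <<'E'
from h import *
s,r=st()
p=get_image('wrist'); hsv=cv2.cvtColor(p['img'],cv2.COLOR_RGB2HSV)
yy,xx=np.mgrid[:480,:640]; c=proj(p,[.572,-.022,.07])[0]; near=np.hypot(xx-c[0],yy-c[1])<120
print('yel exp',proj(p,[.572-.0535,-.0223+.0297,.066]),'edge of flange exp',proj(p,[s['position'][0]-.053*.875,s['position'][1]+.053*.484,.166]))
for nm,lo,hi in [('yel',22,33),('grn',45,80),('red',0,8)]:
    m=((hsv[...,0]>=lo)&(hsv[...,0]<=hi)&(hsv[...,1]>130)&(hsv[...,2]>60)&near).astype(np.uint8)
    k,l,st_,ce=cv2.connectedComponentsWithStats(m)
    for i in range(1,k):
        if st_[i,4]>=10: print(nm,st_[i],np.round(ce[i],1),np.round(onplane(p,ce[i],.066)[0],4))
b=[[319,196],[319,218],[319,194],[319,236],[304,236]]
for z in (.1661,.1991): print(z,np.round(onplane(p,b,z),4).tolist(), [round(float(np.hypot(*(q[:2]-s['position'][:2]))),4) for q in onplane(p,b,z)])
R_,t,K,k=cam(p);C=-R_.T@t;print('cam',C)
E
```

```text
t 20.1 pos [ 0.5717 -0.0215  0.1693] f [-0.4 -0.  -1.1] op 0.0158 g 30.0 q [-0.12  0.44  1.64  0.    1.05 -1.18]
[[-0.875, 0.484, 0.0], [0.484, 0.875, 0.0], [0.0, 0.0, -1.0]]
yel exp [[318.00469252 163.66888662]] edge of flange exp [[318.54594113 188.78187953]]
yel [312 158  17  13 206] [320. 164.] [0.5195 0.0087 0.066 ]
grn [365 178  19  19 180] [373.9 186.9] [0.5562 0.0379 0.066 ]
red [314 196  11  22 242] [319.  206.5] [ 0.5488 -0.0085  0.066 ]
0.1661 [[0.5286, 0.0026, 0.1661], [0.5386, -0.0029, 0.1661], [0.5277, 0.0031, 0.1661], [0.547, -0.0076, 0.1661], [0.5432, -0.0145, 0.1661]] [0.0493, 0.0379, 0.0504, 0.0283, 0.0293]
0.1991 [[0.5244, 0.0048, 0.1991], [0.5324, 0.0004, 0.1991], [0.5237, 0.0052, 0.1991], [0.5392, -0.0033, 0.1991], [0.5362, -0.0089, 0.1991]] [0.0541, 0.0449, 0.0549, 0.0372, 0.0377]
cam [0.5071208  0.0142253  0.33541611]
```

```bash
python3 - <<'E'
from h import *
print(np.mean([get_state()['position'] for _ in range(5)],0))
delta([.571,-.0205,.098],down(61))
E
```

```text
[ 0.57174584 -0.02173422  0.16936823]
offset [0.04 0.02 2.38]
rot [ 0. -0.  0.]
```

play_rows(rot=[[0, 0, 0], [0, 0, 0], [0, 0, 0], [0, 0, 0], [0, 0, 0], [0, 0, 0]], offset=[[0.04, 0.02, 0.7], [0.04, 0.02, 1.5], [0.04, 0.02, 2.1], [0.04, 0.02, 2.35], [0.04, 0.02, 2.4], [0.04, 0.02, 2.4]], claw=[1, 1, 1, 1, 1, 1])

```text
time_s: 20.75
position: [0.5715, -0.0212, 0.0979]
ee_rot: [0.251, 0.968, 0.0, 0.0]
ft_force: [-0.2, -1.0, -2.9]
opening: 0.0156
grasp_force: 30.0
```

play_rows(rot=[[0, 0, 0], [0, 0, 0], [0, 0, 0], [0, 0, 0], [0, 0, 0], [0, 0, 0]], offset=[[0, 0, 0.1], [0, 0, 0.2], [0, 0, 0.3], [0, 0, 0.3], [0, 0, 0.3], [0, 0, 0.3]], claw=[1, 1, 1, 1, 1, 1])

```text
time_s: 21.35
position: [0.5712, -0.0213, 0.0884]
ee_rot: [0.251, 0.968, 0.0, 0.0]
ft_force: [-0.1, -0.1, -1.3]
opening: 0.0159
grasp_force: 30.0
```

```bash
python3 - <<'E'
from h import *
s,r=st();print(np.round(s['torque'],2))
E
```

```text
t 21.35 pos [ 0.5712 -0.0213  0.0884] f [-0.1 -0.1 -1.3] op 0.0159 g 30.0 q [-0.12  0.55  1.7   0.    0.89 -1.18]
[[-0.874, 0.485, 0.0], [0.485, 0.874, 0.0], [-0.0, 0.0, -1.0]]
[-0.01 -0.15  0.05]
```

play_rows(rot=[[0, 0, 0], [0, 0, 0], [0, 0, 0], [0, 0, 0], [0, 0, 0], [0, 0, 0]], offset=[[0, 0, 0.1], [0, 0, 0.2], [0, 0, 0.3], [0, 0, 0.3], [0, 0, 0.3], [0, 0, 0.3]], claw=[1, 1, 1, 1, 1, 1])

```text
time_s: 21.95
position: [0.5711, -0.0213, 0.0793]
ee_rot: [0.251, 0.968, 0.0, 0.0]
ft_force: [0.6, -0.4, -1.3]
opening: 0.0161
grasp_force: 30.0
```

play_rows(rot=[[0, 0, 0], [0, 0, 0], [0, 0, 0]], offset=[[0, 0, 0.04], [0, 0, 0.04], [0, 0, 0.04]], claw=[1, 1, 1])

```text
time_s: 22.25
position: [0.5713, -0.0213, 0.0784]
ee_rot: [0.251, 0.968, 0.0, 0.0]
ft_force: [-0.6, -0.4, 4.2]
opening: 0.0159
grasp_force: 30.0
```

```bash
python3 - <<'E'
from h import *
s,r=st();print(np.round(s['torque'],2))
for n in ['side','top','wrist']:
  p=get_image(n)
  for o in spot_point(p,'lid_bar')[:2]: print(n,np.round(o['at'],4),round(o['confidence'],2))
E
```

```text
t 22.25 pos [ 0.5713 -0.0213  0.0784] f [-0.6 -0.4  4.2] op 0.0159 g 30.0 q [-0.12  0.57  1.71  0.    0.87 -1.18]
[[-0.874, 0.485, 0.001], [0.485, 0.874, 0.0], [-0.0, 0.001, -1.0]]
[ 0.01  0.15 -0.04]
side [ 0.5696 -0.0208  0.0651] 0.74
side [ 0.5695 -0.019   0.0918] 0.57
wrist [ 0.5712 -0.0199  0.0915] 0.88
```

play_rows(rot=[[0, 0, 4], [0, 0, 8], [0, 0, 12], [0, 0, 16], [0, 0, 20], [0, 0, 20], [0, 0, 20]], offset=[[0, 0, 0], [0, 0, 0], [0, 0, 0], [0, 0, 0], [0, 0, 0], [0, 0, 0], [0, 0, 0]], claw=[1, 1, 1, 1, 1, 1, 1])

```text
time_s: 23.25
position: [0.5712, -0.0214, 0.0784]
ee_rot: [0.415, 0.91, 0.0, 0.0]
ft_force: [-1.4, -1.9, 5.3]
opening: 0.0154
grasp_force: 30.0
```

```bash
python3 - <<'E'
from h import *
s,r=st();print(np.round(s['torque'],2), np.degrees(np.arctan2(r[1,1],r[0,1])))
E
```

```text
t 23.25 pos [ 0.5712 -0.0214  0.0784] f [-1.4 -1.9  5.3] op 0.0154 g 30.0 q [-0.12  0.57  1.71  0.    0.87 -0.83]
[[-0.655, 0.755, 0.0], [0.755, 0.655, 0.0], [-0.0, 0.0, -1.0]]
[-0.07  0.36 -0.05] 40.956333094527466
```

Turning freely. Green needs the closing axis at azimuth 16°, so 25° more.

play_rows(rot=[[0, 0, 4], [0, 0, 8], [0, 0, 12], [0, 0, 16], [0, 0, 20], [0, 0, 23], [0, 0, 25], [0, 0, 25], [0, 0, 25], [0, 0, 25]], offset=[[0, 0, 0], [0, 0, 0], [0, 0, 0], [0, 0, 0], [0, 0, 0], [0, 0, 0], [0, 0, 0], [0, 0, 0], [0, 0, 0], [0, 0, 0]], claw=[1, 1, 1, 1, 1, 1, 1, 1, 1, 1])

```text
time_s: 24.25
position: [0.5712, -0.0213, 0.0784]
ee_rot: [0.602, 0.798, 0.0, 0.0]
ft_force: [-0.9, 0.2, 5.9]
opening: 0.0155
grasp_force: 30.0
```

```bash
python3 - <<'E'
from h import *
s,r=st();print(np.round(s['torque'],2), np.degrees(np.arctan2(r[1,1],r[0,1])))
for n in ['side','wrist','top']:
  p=get_image(n)
  if n!='top': save(p,n+'9')
  for q in ['lid_bar','tumbler_mid','peg','bell','router','soap_dish','latch_box']:
    for o in spot_point(p,q)[:3]: print(n,q,np.round(o['at'],4),round(o['confidence'],2))
a=cv2.imread('pics/side9.png')[130:330,220:480]; b=cv2.imread('pics/wrist9.png')
cv2.imwrite('pics/c9.png',np.hstack([cv2.resize(a,(390,300)),cv2.resize(b,(400,300))]))
E
```

```text
t 24.25 pos [ 0.5712 -0.0213  0.0784] f [-0.9  0.2  5.9] op 0.0155 g 30.0 q [-0.12  0.57  1.71  0.    0.87 -0.4 ]
[[-0.275, 0.961, 0.001], [0.961, 0.275, 0.0], [0.0, 0.001, -1.0]]
[0.16 0.29 0.16] 15.974078647532398
side lid_bar [ 0.569  -0.0231  0.0895] 0.58
side tumbler_mid [ 0.5636 -0.2764  0.0391] 0.65
side tumbler_mid [ 0.4404 -0.2758  0.0409] 0.63
side peg [ 0.4136 -0.0704  0.0034] 0.6
side peg [ 0.5717 -0.0197  0.0903] 0.22
side bell [0.6258 0.4472 0.002 ] 0.81
side router [ 0.7298  0.2779 -0.0017] 0.95
side soap_dish [ 0.7638 -0.0513  0.0027] 0.68
side soap_dish [ 0.5707 -0.0189  0.0681] 0.2
side latch_box [ 0.7216 -0.2649 -0.0022] 0.94
wrist lid_bar [ 0.5696 -0.0212  0.091 ] 0.68
wrist tumbler_mid [ 0.4095 -0.0694 -0.0037] 0.62
wrist tumbler_mid [ 0.5704 -0.0234  0.0548] 0.6
wrist peg [ 0.4105 -0.0674 -0.0014] 0.83
wrist soap_dish [ 0.7635 -0.0473  0.0008] 0.91
top lid_bar [0.7357 0.2764 0.0059] 0.66
top tumbler_mid [ 0.5275 -0.4054  0.0406] 0.8
top tumbler_mid [ 0.5591 -0.276   0.0379] 0.73
top bell [ 0.6252  0.44   -0.0026] 0.71
top router [0.7335 0.2767 0.0079] 0.56
top soap_dish [ 0.7644 -0.0507  0.0028] 0.79
top soap_dish [ 0.5576 -0.2762  0.0393] 0.67
top latch_box [ 0.7264 -0.2641  0.0019] 0.91
```

View pics/c9.png

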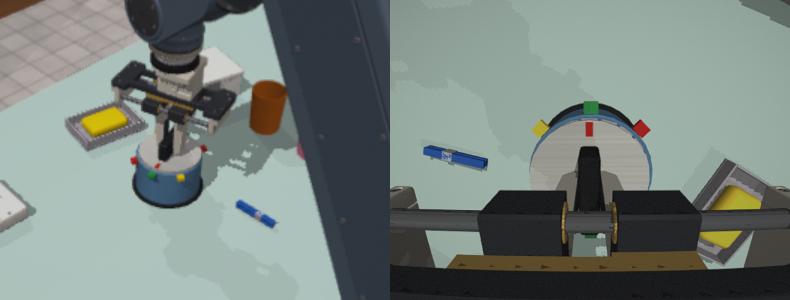

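The wrist half shows the lid's red line at (589,129) under the green tab at (591,108), with the flange flat on the rim. The side half shows the tumbler upright and alone at (268,105). Handing in.

```bash
python3 -c "
from station import *
print(finish_job())"
```

```text
the job is handed in; nothing more can be done
None
```

I handed the job in at about 24 s: the four beads are in the canister, the empty tumbler stands upright on the shelf, and the gripper still holds the seated lid at the green half-way tabs; no verdict came back.

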